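# Close a split specimen holder and hold it shut for UV curing

### The arm

A 6-joint arm with a two-finger parallel gripper is mounted at the origin on the work surface. World frame = base frame: x ahead of the robot, y to its left, z up, the work surface at z = 0. Lengths are in m, angles in degrees, forces in N, time in s.
With the tool pointing down it reaches from about 0.325 to 0.9 m from the base axis. Payload 6.1 kg.
Tool frame: the origin (TCP) lies at the centre of the arm's flange, where the gripper is bolted on; the fingertips stand 173 mm ahead of it and the grasp point (between the pads) lies 155 mm ahead of it; z points along the fingers, y is the line along which they close (so a half turn about z gives the same grasp; the last joint's range is limited). The gripper opens to 85 mm and grips with 20 to 120 N. Pads are 22 mm wide; open, the fingers measure 114 mm over their backs; the gripper's body (76 mm by 85 mm) begins 54 mm behind the grasp point. The pads swing forward as they close: fully open they stand 13 mm farther back than shut.
Start: joints at [62.905, 12.628, 87.462, -0, 79.91, -7.225], TCP at [0.212, 0.588, 0.405] pointing down, gripper open.
Joint ranges: [-170.65, 170.65], [-52.31, 119.04], [5.05, 147.46], [-71.25, 251.25], [11.57, 151.72], [-153.62, 153.62]. Speed limits (degrees/s): [147.25, 147.25, 172.46, 180, 180, 180].

### API

Orientations are given as a 3x3 rotation matrix whose columns are the frame's x, y, z axes.
In Python, from bench import get_state, capture, job_done gives the robot as it stands.
- The arm moves only by the tool move_arm, never from a script. Its argument "plan" is text: rows parted by semicolons, each of 5 numbers parted by spaces: the shift along the tool's x, y, z scaled (see below), then the turn about the tool's z scaled (see below), then the opening, from -1 (shut) to 1 (fully open), so that 0 is half open. In form: x y z twist grip; .... A call has 1 to 10 rows; each row shifts and turns the commanded pose from where the row before left it, along the tool's axes as they then stand; what a row does not reach is not made up. The controller multiplies each number of a shift by 0.025 m and each number of a turn by 180 degrees. A row lasts 1/12 s, in which the tool goes at most 41.7 mm and 7.16 degrees, less where a joint would pass 70% of its speed; a pose out of reach is approached as far as the arm can. A call with a number of a shift or a turn outside -1 to 1 is refused whole. A call with a gripper value outside its range is refused whole. The fingers move at their own pace and stop on an object; the grip force is fixed at half the most. Time passes only in rows, so rows that do not move let the fingers close. It gives the time, the measured TCP pose, the force, the opening and the grip force at its end, in the units of the state.
- get_state(): the state, without advancing time (a new reading comes with each control period).
- capture(name): name is "side" or "top" or "wrist"; returns a dict with "color" (384x512x3 uint8, red, green, blue), "vfov" (degrees; the focal length in pixels is half the picture's height over the tangent of half this angle, whatever the lens; pixels are square), "cx", "cy" (the principal point, pixels), "extrinsics" (4x4, takes a point from camera to world coordinates). Camera axes: x right, y up, looking along -z (the intrinsics and any distortion apply to the point x, -y, -z); pixel columns grow to the right and rows downward; lengths in m; the calibration is good to about 2 mm. A picture is of the moment at which its call begins. There is no depth.
- job_done(): hands the job in; it is judged then, once.
The state is a dict: "time_s": time; "joint_positions": joint angles; "joint_vel": joint speeds; "joint_torque": joint torques, N m; "position": TCP position; "tool_rot": TCP orientation; "contact_force": force on the tool from outside, world axes, zero at the start; "ft_torque": the same for the moment, N m; "gripper_width": opening from 0.0 (shut) to 1.0 (fully open); "finger_force": force on a finger pad.
Only numpy, scipy, OpenCV 4.12 (cv2) and the standard library are available. Lean on these libraries where they do the work, as an engineer would, in place of code of your own. Each camera call takes 0.05 s, during which the arm holds its last target. There are 200 camera calls.

### The job

Pick up the specimen mount (the square plate with the sawn calcite block on it) and press it firmly down, flush, into the square recess of the steel holder block. Then fit the windowed cover, with its bridge handle upwards, onto the block's two dowels and push it down against the spring plungers until the two halves meet. Finish while still pressing them fully together, do not let go, and leave the stone, the rhomb, the tweezers case and the cup undisturbed.

Things in the scene. Friction and masses are not known exactly. Their poses are not given: they have to be found in the camera images.
- base: Lower half: steel block 150 (x) x 80 (y) x 22 mm (z), fixed to the bench, turned up to 30 degrees. Origin at the centre of its underside, z up, x along its long side. A square recess 48.5 x 48.5 mm, 10 mm deep (floor at z = 12 mm) is in the middle of its top, sides along x and y. Two round upright dowels stand at x = +52 and -52 mm, y = 0.
- dowel (a point): Tip of the block's dowel at x = +52 mm, 42 mm above the block's underside. Both dowels are 10 mm in diameter and rise 20 mm above the block's top face; their last 6 mm taper to 4.4 mm.
- plungers (a joint): Travel in m of the two linked brass spring plungers, 10 mm diameter, at x = +36 and -36 mm, y = 0 of the block. 0: 5 mm proud of its top face; 0.005: level with it. Together they push up with 4.5 N at 0, 10 N at 0.005: the cover's own weight leaves it about 5 mm up, and it must be pushed with about 8 N more to meet the block.
- mount: Loose specimen mount, about 80 g: aluminium plate 46 x 46 x 10 mm with a sawn cream calcite block 26 (x) x 18 (y) x 24 mm (z) bonded on its middle, 34 mm high in all. Origin at the centre of the plate's underside, z up. Fits the recess in any quarter turn with 1.25 mm play each side; home, the plate's top is flush with the block's face (origin at z = 12 mm of the block).
- cover: Loose upper half, about 280 g: aluminium plate 136 (x) x 70 (y) x 12 mm, a 40.5 mm square window in its middle, 12.5 mm through holes at x = +52 and -52 mm, y = 0, bridge handle on top. Origin at the centre of its underside, z up. Fits either way round (half turn). Closed, it lies on the block's face (origin at z = 22 mm of the block); the calcite rises 12 mm out of the window, under the bar.
- handle (a point): Centre of the cover's handle bar, 56 mm above the cover's underside. The bar is 68 mm long along the cover's y, 14 mm wide (x) and 14 mm high, on two posts with 52 mm clear between them.
- willemite: Bystander: faceted bright green willemite stone, about 66 mm across and 40 mm high, beyond the work. Origin at its underside.
- rhomb: Bystander: loose calcite rhomb with no plate, about 60 x 36 x 28 mm, beyond the work. Origin at its underside.
- tweezers_case: Bystander: flat black steel case 150 (x) x 34 x 16 mm, lying beyond the block. Origin at its underside.
- glass_cup: Bystander: clear glass cup, 72 mm diameter, 85 mm high, upright, beyond the work. Origin at its underside.
Not all that is in view belongs to the job. Of the things shaped like the cover, the aluminium one is meant.

How it is judged:
By the outcome, as a careful person would: the job done as asked, in the order asked, and still so for the second after the job is handed in, while the arm keeps its last pose, push and grip.
It also fails if it takes over 58 s, if anything falls off the work surface, if the arm or the gripper's body presses on something with over 40 N, if the wrist force passes 120 N, or if a joint passes its speed limit or range.

## Working session

There is one attempt and no reset: what is moved stays moved. The work goes in short steps, Python scripts to look and compute and a tool call to move; the robot and the scene stay as the last step left them, time stands still between calls to the robot, and variables do not carry over. Pictures are saved under pics/ and viewed, at most 10 in all, crops included, and the job is handed in when it is done.

Besides the shell and the picture viewer there is one more tool, called after "Emit:" as a command line: name --argument value ..., lists and objects as JSON in quotes. move_arm: Moves the arm, as the interface text tells. Shifts and turns lie within -1 to 1; 1 stands for 0.025 m of shift or 180 degrees of turn. Its arguments: {"type":"object","properties":{"plan":{"type":"string"}},"required":["plan"]}

```bash
mkdir -p pics; cat > h.py <<'E'
import numpy as np,cv2
from bench import get_state,capture,job_done
def snap(n,f=None):
    c=capture(n); 
    if f: cv2.imwrite('pics/'+f,cv2.cvtColor(c['color'],cv2.COLOR_RGB2BGR))
    return c
def foc(c): return c['color'].shape[0]/2/np.tan(np.radians(c['vfov'])/2)
def ray(c,u,v):
    E=np.array(c['extrinsics']);f=foc(c)
    d=E[:3,:3]@np.array([(u-c['cx'])/f,-(v-c['cy'])/f,-1]);return E[:3,3],d
def onz(c,u,v,z):
    o,d=ray(c,u,v);return o+d*(z-o[2])/d[2]
def proj(c,p):
    E=np.array(c['extrinsics']);q=E[:3,:3].T@(np.array(p)-E[:3,3]);f=foc(c)
    return c['cx']+f*q[0]/-q[2], c['cy']+f*q[1]/q[2]
E
python3 - <<'E'
from h import *
import pickle
d={n:snap(n,n+'0.png') for n in('top','side','wrist')}
pickle.dump(d,open('c0.pkl','wb'))
a=[cv2.imread(f'pics/{n}0.png') for n in('top','side','wrist')]
for n in d: print(n,{k:(np.round(v,3).tolist()) for k,v in d[n].items() if k!='color'},[k for k in d[n]])
print(get_state())
E
```

```text
top {'vfov': 48.689, 'cx': 256.654, 'cy': 192.72, 'extrinsics': [[0.029, 0.995, -0.093, 0.422], [-0.999, 0.032, 0.029, 0.103], [0.032, 0.092, 0.995, 1.127], [0.0, 0.0, 0.0, 1.0]]} ['color', 'vfov', 'cx', 'cy', 'extrinsics']
side {'vfov': 45.21, 'cx': 251.495, 'cy': 194.705, 'extrinsics': [[0.891, 0.343, -0.297, 0.149], [-0.454, 0.647, -0.613, -0.735], [-0.018, 0.681, 0.732, 1.038], [0.0, 0.0, 0.0, 1.0]]} ['color', 'vfov', 'cx', 'cy', 'extrinsics']
wrist {'vfov': 62.966, 'cx': 255.571, 'cy': 195.876, 'extrinsics': [[0.339, -0.903, -0.263, 0.145], [0.941, 0.325, 0.097, 0.612], [-0.002, -0.281, 0.96, 0.372], [0.0, 0.0, 0.0, 1.0]]} ['color', 'vfov', 'cx', 'cy', 'extrinsics']
{'time_s': 0.15, 'joint_positions': array([ 6.29046722e+01,  1.26647436e+01,  8.75121438e+01, -1.47006395e-04,
        7.99103969e+01, -7.22613888e+00]), 'joint_vel': array([ 0.03657672, -0.20185752, -0.30949405, -0.04282527,  0.08221042,
       -0.03045078]), 'joint_torque': array([ 8.24083072e-04, -4.97487581e+01, -3.89903283e+01, -1.51535737e-04,
        7.18363764e-03,  2.60384900e-05]), 'position': array([0.21233833, 0.58759616, 0.40383836]), 'tool_rot': array([[-9.40471120e-01,  3.39872910e-01, -6.91616614e-04],
       [ 3.39873561e-01,  9.40470159e-01, -1.35735522e-03],
       [ 1.89116519e-04, -1.51161558e-03, -9.99998840e-01]]), 'contact_force': array([-0.50947773, -0.29624296, -0.07210782]), 'ft_torque': array([-0.00227885, -0.02847931, -0.02131884]), 'finger_force': 0.0, 'gripper_width': 0.9984494822589728}
```

View pics/top0.png

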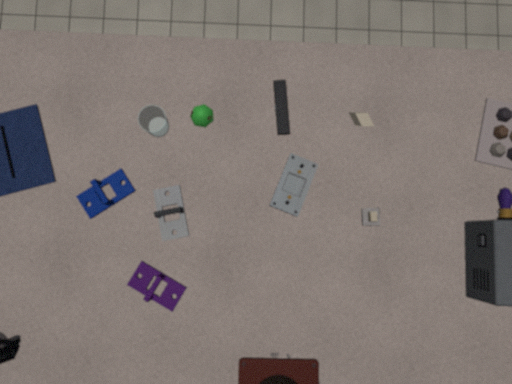

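View pics/side0.png

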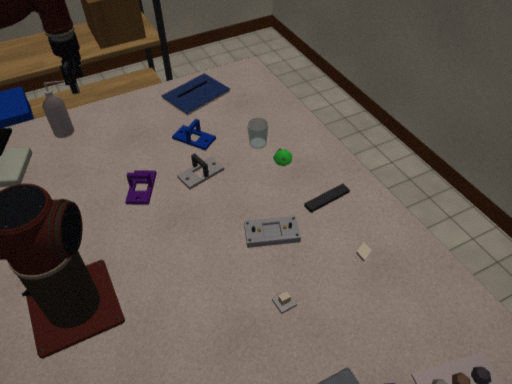

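Top view: base at (294,185). Mount candidates are the plate with block at (371,217), which fits, and the bare rhomb at (363,120), which doesn't. Cover candidates are silver aluminium (171,212), which fits, blue (106,193) and purple (157,286). The stone is at (202,116), the cup at (155,122) and the case at (282,107). Next I check a crop and measure.

```bash
python3 - <<'E'
from h import *
import pickle
d=pickle.load(open('c0.pkl','rb'));c=d['top'];s=d['side']
im=cv2.cvtColor(c['color'],cv2.COLOR_RGB2BGR)
cr=[cv2.resize(im[y-42:y+42,x-42:x+42],(380,380),interpolation=cv2.INTER_CUBIC) for x,y in((371,217),(171,212))]
cv2.imwrite('pics/crop1.png',np.hstack(cr))
for n,(u,v),z in (('base',(294,185),.022),('mount',(371,217),.01),('cover',(171,212),.012),('handle',(170,212),.056),('rhomb',(364,119),.028),('will',(202,116),.02),('case',(282,107),.016)):
    print(n,onz(c,u,v,z).round(3))
for n,(u,v),z in (('base',(271,229),.022),('mount',(285,302),.01),('cover',(201,173),.012),('will',(283,157),.02)):
    print('side',n,onz(s,u,v,z).round(3))
E
```

```text
base [ 0.548 -0.027  0.022]
mount [ 0.471 -0.235  0.01 ]
cover [0.468 0.293 0.012]
handle [0.466 0.288 0.056]
rhomb [ 0.731 -0.21   0.028]
will [0.725 0.222 0.02 ]
case [0.759 0.009 0.016]
side base [ 0.55  -0.028  0.022]
side mount [ 0.474 -0.241  0.01 ]
side cover [0.466 0.283 0.012]
side will [0.729 0.218 0.02 ]
```

View pics/crop1.png

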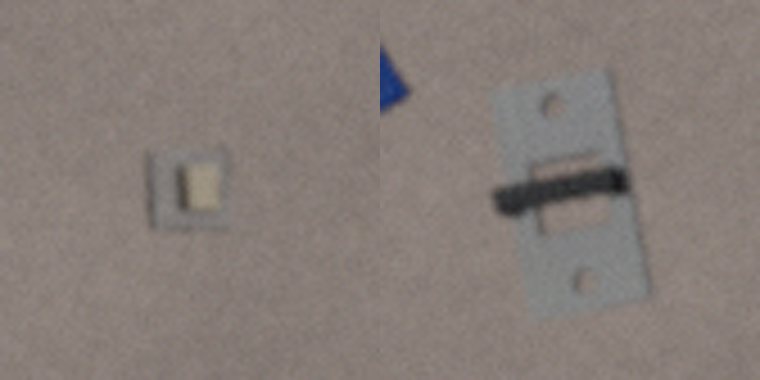

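The crop confirms both choices: the plate with the cream block on the left, and the bare-aluminium cover with a dark handle on the right. The two views agree within about 5 mm. I'm moving over the cover for a close look.

Emit:
move_arm --plan "-0.85 -0.49 0.2 0 1;-0.85 -0.49 0.2 0 1;-0.85 -0.49 0.2 0 1;-0.85 -0.49 0.2 0 1;-0.85 -0.49 0.2 0 1;-0.85 -0.49 0.2 0 1;-0.85 -0.49 0.2 0 1;-0.85 -0.49 0.2 0 1"

```text
time_s: 0.82
position: [0.3395, 0.4368, 0.3642]
tool_rot: [[-0.941, 0.34, -0.0], [0.34, 0.941, -0.0], [0.0, -0.0, -1.0]]
contact_force: [0.3, 0.6, 0.4]
gripper_width: 1.0
finger_force: 0.0
```

Emit:
move_arm --plan "-0.85 -0.49 0.2 0 1;-0.85 -0.49 0.2 0 1;-0.85 -0.49 0.2 0 1;-0.85 -0.49 0.2 0 1;-0.85 -0.49 0.2 0 1;-0.85 -0.49 0.2 0 1;-0.85 -0.49 0.2 0 1;-0.85 -0.49 0.2 0 1;0 0 0 0 1;0 0 0 0 1"

```text
time_s: 1.65
position: [0.466, 0.2869, 0.3241]
tool_rot: [[-0.94, 0.342, -0.001], [0.342, 0.94, -0.0], [0.001, -0.001, -1.0]]
contact_force: [-0.9, -0.2, 0.1]
gripper_width: 1.0
finger_force: 0.0
```

```bash
python3 - <<'E'
from h import *
import pickle
c=snap('wrist','w1.png');pickle.dump(c,open('w1.pkl','wb'))
s=get_state();print(s['time_s'],s['position'],s['tool_rot'].round(3).tolist(),s['contact_force'])
E
```

```text
1.7 [0.46553973 0.28768001 0.32439376] [[-0.94, 0.341, -0.001], [0.341, 0.94, 0.0], [0.001, -0.0, -1.0]] [-0.54569691  0.01894563  0.56228933]
```

View pics/w1.png

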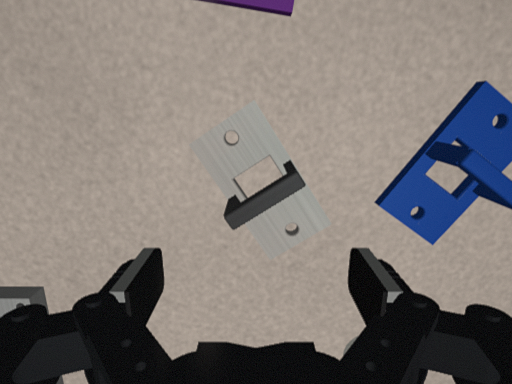

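The wrist view shows the cover clearly. Its hole rims are at (232,137) and (292,229), and the bar top runs from about (233,213) to (296,175). Next stop is the base.

Emit:
move_arm --plan "-0.74 -1 0 0 1;-0.74 -1 0 0 1;-0.74 -1 0 0 1;-0.74 -1 0 0 1;-0.74 -1 0 0 1;-0.74 -1 0 0 1;-0.74 -1 0 0 1;-0.74 -1 0 0 1;-0.74 -1 0 0 1;-0.74 -1 0 0 1"

```text
time_s: 2.53
position: [0.5547, -0.0102, 0.3251]
tool_rot: [[-0.941, 0.338, 0.001], [0.338, 0.941, 0.0], [-0.0, 0.001, -1.0]]
contact_force: [0.3, -0.2, 0.6]
gripper_width: 1.002
finger_force: 0.0
```

Emit:
move_arm --plan "0 -0.7 0 0 1;0 0 0 0 1;0 0 0 0 1"

```text
time_s: 2.78
position: [0.5485, -0.0262, 0.3248]
tool_rot: [[-0.94, 0.341, 0.0], [0.341, 0.94, 0.001], [0.0, 0.001, -1.0]]
contact_force: [-0.2, 0.2, -0.5]
gripper_width: 0.999
finger_force: 0.0
```

```bash
python3 - <<'E'
from h import *
import pickle
c=snap('wrist','w2.png');pickle.dump(c,open('w2.pkl','wb'))
s=get_state();print(s['time_s'],s['position'],s['tool_rot'].round(3).tolist(),s['contact_force'])
c=pickle.load(open('w1.pkl','rb'))
a=onz(c,232,137,.012);b=onz(c,292,229,.012);print('cover',a,b,np.linalg.norm(a-b),(a+b)/2,np.degrees(np.arctan2(*(a-b)[1::-1])))
a=onz(c,228,226,.056);b=onz(c,301,180,.056);print('bar',a,b,np.linalg.norm(a-b),(a+b)/2)
E
```

```text
2.8333 [ 0.54852424 -0.02551532  0.32478706] [[-0.941, 0.34, 0.0], [0.34, 0.941, 0.001], [0.0, 0.001, -1.0]] [ 0.14562415 -0.50287246  0.6682212 ]
cover [0.41689857 0.28233373 0.012     ] [0.51809337 0.30497033 0.012     ] 0.10369571889128644 [0.46749597 0.29365203 0.012     ] -167.39090084675266
bar [0.4791471  0.25818198 0.056     ] [0.46289899 0.32525261 0.056     ] 0.06901065903650078 [0.47102304 0.29171729 0.056     ]
```

View pics/w2.png

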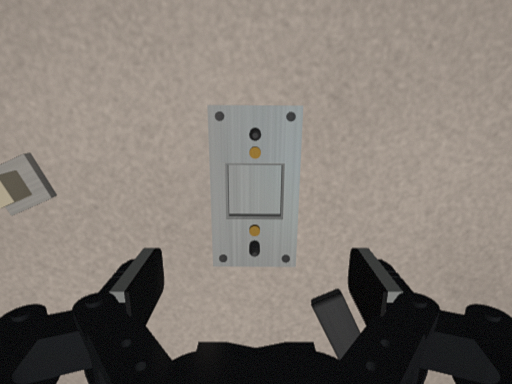

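The base is well seen. Its top-face corners are (209,106), (303,106), (298,266) and (214,266), with brass plungers at (255,152) and (254,230). The mount's plate is at the left edge. Moving to the mount.

Emit:
move_arm --plan "0 -1 0 0 1;0 -1 0 0 1;0 -1 0 0 1;0 -1 0 0 1;0 -1 0 0 1;0 -1 0.2 0 1;0 -1 0.2 0 1;0 -1 0.2 0 1;0 -1 0.2 0 1;0 0 0 0 1"

```text
time_s: 3.67
position: [0.4715, -0.2394, 0.304]
tool_rot: [[-0.94, 0.34, -0.001], [0.34, 0.94, -0.001], [0.001, -0.001, -1.0]]
contact_force: [0.2, 1.0, 0.3]
gripper_width: 1.002
finger_force: 0.0
```

Emit:
move_arm --plan "0 0 0 0 1;0 0 0 0 1"

```text
time_s: 3.83
position: [0.4727, -0.2368, 0.3048]
tool_rot: [[-0.941, 0.339, 0.0], [0.339, 0.941, 0.001], [-0.0, 0.001, -1.0]]
contact_force: [0.1, 0.8, 0.6]
gripper_width: 1.002
finger_force: 0.0
```

```bash
python3 - <<'E'
from h import *
import pickle
c=snap('wrist','w3.png');pickle.dump(c,open('w3.pkl','wb'))
s=get_state();print(s['time_s'],s['position'],s['tool_rot'].round(3).tolist(),s['contact_force'])
c=pickle.load(open('w2.pkl','rb'))
P=[onz(c,u,v,.022) for u,v in((209,106),(303,106),(298,266),(214,266))]
print('base',np.mean(P,0),[np.linalg.norm(P[i]-P[(i+1)%4]).round(4) for i in range(4)])
x=P[0]+P[1]-P[2]-P[3];print('yaw',np.degrees(np.arctan2(x[1],x[0])))
h=cv2.cvtColor(c['color'],cv2.COLOR_RGB2HSV)
m=cv2.inRange(h,(12,110,90),(28,255,255));m[:100]=0
n,_,st,ce=cv2.connectedComponentsWithStats(m)
Q=[(st[i][4],ce[i],onz(c,*ce[i],.027)) for i in range(1,n) if st[i][4]>20]
for q in Q:print(q)
E
```

```text
3.8833 [ 0.47283761 -0.23669008  0.30494949] [[-0.941, 0.338, 0.0], [0.338, 0.941, 0.0], [-0.0, 0.0, -1.0]] [ 0.48854629 -0.71750661 -0.01979879]
base [ 0.5519964  -0.02681937  0.022     ] [np.float64(0.0782), np.float64(0.1484), np.float64(0.081), np.float64(0.1483)]
yaw 160.13516865913513
(np.int32(98), array([254.71428571, 152.13265306]), array([ 0.51729604, -0.01545587,  0.027     ]))
(np.int32(82), array([254.31707317, 230.51219512]), array([ 0.58461236, -0.04025132,  0.027     ]))
```

View pics/w3.png

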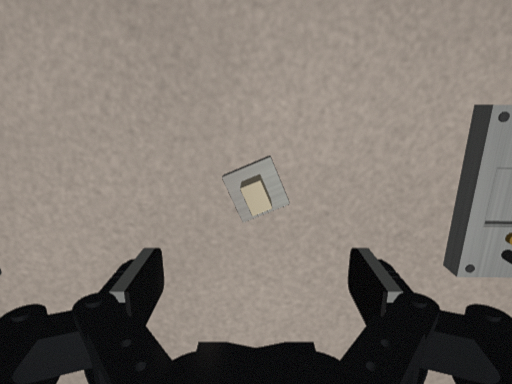

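The mount is centred. Its plate corners are about (222,177), (270,156), (289,206) and (243,221), and the calcite top is around (256,197).

```bash
python3 - <<'E'
from h import *
import pickle
c=pickle.load(open('w3.pkl','rb'))
P=[onz(c,u,v,.010) for u,v in((223,178),(270,157),(289,206),(243,221))]
print('plate',np.mean(P,0),[np.linalg.norm(P[i]-P[(i+1)%4]).round(4) for i in range(4)])
for a in (P[0]+P[1]-P[2]-P[3],P[1]+P[2]-P[0]-P[3]): print(np.degrees(np.arctan2(a[1],a[0])))
h=cv2.cvtColor(c['color'],cv2.COLOR_RGB2HSV)
w=h[150:225,215:295]; print(h[197,257],h[190,230],h[140,200])
m=np.zeros(h.shape[:2],np.uint8); m[150:230,215:300]=cv2.inRange(w,(14,35,170),(40,160,255))
k=max(cv2.findContours(m,0,1)[0],key=cv2.contourArea);r=cv2.minAreaRect(k);b=cv2.boxPoints(r);print(b.tolist())
T=[onz(c,u,v,.034) for u,v in b]
print('calcite',np.mean(T,0),[np.linalg.norm(T[i]-T[(i+1)%4]).round(4) for i in range(4)],[np.degrees(np.arctan2(*(T[i+1]-T[i])[1::-1])) for i in(0,1)])
E
```

```text
plate [ 0.47361528 -0.23623549  0.01      ] [np.float64(0.0441), np.float64(0.0469), np.float64(0.0432), np.float64(0.0429)]
-177.43441840243213
91.96231211629352
[ 22  50 184] [ 17  15 152] [ 17  33 155]Traceback (most recent call last):
  File "<stdin>", line 9, in <module>
ValueError: could not broadcast input array from shape (75,80) into shape (80,85)
```

```bash
python3 - <<'E'
from h import *
import pickle
c=pickle.load(open('w3.pkl','rb'))
h=cv2.cvtColor(c['color'],cv2.COLOR_RGB2HSV)
m=cv2.inRange(h,(16,36,165),(40,160,255));m[:150]=0;m[230:]=0;m[:,:215]=0;m[:,300:]=0
m=cv2.morphologyEx(m,cv2.MORPH_OPEN,np.ones((3,3)))
k=max(cv2.findContours(m,0,1)[0],key=cv2.contourArea);r=cv2.minAreaRect(k);b=cv2.boxPoints(r);print(b.round(1).tolist())
T=[onz(c,u,v,.034) for u,v in b]
print('calcite',np.mean(T,0),[np.linalg.norm(T[i]-T[(i+1)%4]).round(4) for i in range(4)],[np.degrees(np.arctan2(*(T[i+1]-T[i])[1::-1])) for i in(0,1)])
E
```

```text
[[240.10000610351562, 188.6999969482422], [259.79998779296875, 180.1999969482422], [271.6000061035156, 207.60000610351562], [251.89999389648438, 216.10000610351562]]
calcite [ 0.47290438 -0.23637324  0.034     ] [np.float64(0.017), np.float64(0.0245), np.float64(0.0174), np.float64(0.0248)] [np.float64(94.00961023574537), np.float64(3.0611826558673534)]
```

Mount centre is (0.473,-0.236) with yaw about 2.7°. Both the plate and the calcite estimates agree with the given sizes. I'll turn +22.5° in yaw and descend with the fingers part closed.

Emit:
move_arm --plan "0 0 0.9 -0.031 -0.2;0 0 0.9 -0.031 -0.2;0 0 0.9 -0.032 -0.2;0 0 0.9 -0.031 -0.2;0 0 0.5 0 -0.2;0 0 0 0 -0.2;0 0 0.1 0 -0.2;0 0 0.1 0 -0.2;0 0 0.1 0 -0.2;0 0 0 0 -0.2"

```text
time_s: 4.72
position: [0.4726, -0.2383, 0.1954]
tool_rot: [[-0.999, -0.045, 0.001], [-0.045, 0.999, -0.001], [-0.001, -0.001, -1.0]]
contact_force: [0.2, 0.1, 0.1]
gripper_width: 0.402
finger_force: 0.0
```

```bash
python3 - <<'E'
from h import *
snap('wrist','w4.png')
s=get_state();print(s['time_s'],s['position'],s['tool_rot'].round(3).tolist(),s['contact_force'],s['gripper_width'])
E
```

```text
4.7667 [ 0.47248328 -0.23837345  0.19545273] [[-0.999, -0.045, 0.001], [-0.045, 0.999, -0.001], [-0.001, -0.001, -1.0]] [-0.05660214 -0.17528046  0.16895617] 0.39704947309827043
```

View pics/w4.png

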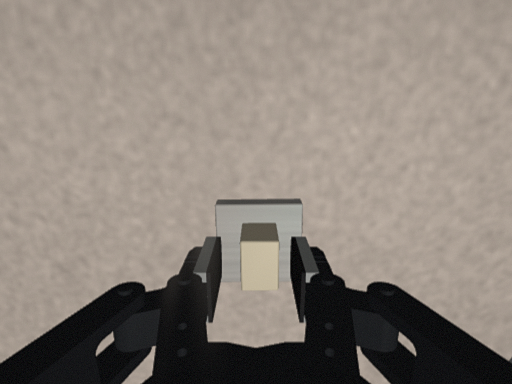

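The calcite at (259,260) stands squarely between the fingers (221 and 291), about 1.5 mm right of centre. Lowering a little, then gripping.

Emit:
move_arm --plan "0 0.06 0.1 0 -0.2;0 0 0.1 0 -0.2;0 0 0.1 0 -0.2;0 0 0 0 -0.2;0 0 0 0 -1;0 0 0 0 -1;0 0 0 0 -1;0 0 0 0 -1;0 0 0 0 -1;0 0 0 0 -1"

```text
time_s: 5.6
position: [0.4721, -0.2367, 0.1872]
tool_rot: [[-0.999, -0.046, 0.0], [-0.046, 0.999, -0.0], [-0.0, -0.0, -1.0]]
contact_force: [-0.3, 0.0, 0.5]
gripper_width: 0.196
finger_force: 59.4
```

Emit:
move_arm --plan "0 0 -0.5 0 -1;0 0 -0.8 0.031 -1;0 0 -0.8 0.032 -1;0 0 -0.8 0.031 -1;0 0 -0.5 0.031 -1;0 0 0 0 -1"

```text
time_s: 6.1
position: [0.4733, -0.2374, 0.2764]
tool_rot: [[-0.939, 0.343, 0.005], [0.343, 0.939, -0.004], [-0.006, -0.002, -1.0]]
contact_force: [0.2, -0.2, -0.7]
gripper_width: 0.195
finger_force: 59.2
```

Emit:
move_arm --plan "0 0.5 0 0 -1;0 0.97 0 0 -1;0 0.97 0 0 -1;0 0.97 0 0 -1;0 0.97 0 0 -1;0 0.97 0 0 -1;0 0.97 0 0 -1;0 0.97 0 0 -1;-0.08 0.97 0 0 -1;0 0.5 0 0 -1"

```text
time_s: 6.93
position: [0.5484, -0.0285, 0.271]
tool_rot: [[-0.942, 0.336, -0.002], [0.336, 0.942, 0.001], [0.002, 0.001, -1.0]]
contact_force: [0.0, 0.5, -1.0]
gripper_width: 0.198
finger_force: 59.2
```

Emit:
move_arm --plan "0 0.18 0 0 -1;0 0 0 0 -1;0 0 0 0 -1"

```text
time_s: 7.18
position: [0.5495, -0.0274, 0.2716]
tool_rot: [[-0.941, 0.339, -0.001], [0.339, 0.941, -0.0], [0.001, -0.001, -1.0]]
contact_force: [-0.5, 0.3, -0.4]
gripper_width: 0.194
finger_force: 59.2
```

```bash
python3 - <<'E'
from h import *
import pickle
c=snap('wrist');pickle.dump(c,open('w5.pkl','wb'))
im=cv2.cvtColor(c['color'],cv2.COLOR_RGB2BGR)
cv2.imwrite('pics/w5.png',cv2.resize(im[60:360,140:380],(480*10//8,600*10//8)[::1] if 0 else (480,600),interpolation=cv2.INTER_CUBIC))
s=get_state();print(s['time_s'],s['position'],s['tool_rot'].round(3).tolist(),s['contact_force'],s['gripper_width'])
for p in((0.5510,-0.0275,.022),):print(proj(c,p))
E
```

```text
7.2333 [ 0.54951028 -0.02788999  0.27177847] [[-0.94, 0.34, -0.001], [0.34, 0.94, -0.0], [0.001, -0.001, -1.0]] [-0.48664722  0.07703127 -1.15554673] 0.1930649853543681
(np.float64(256.41256489169325), np.float64(208.91229981214812))
```

View pics/w5.png

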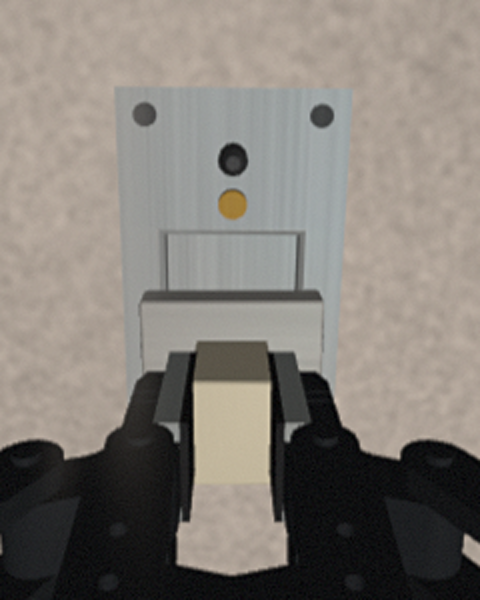

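The mount hangs square over the base. In full-picture pixels, the plate's upper front edge runs (210.5,211) to (301.5,211) and the recess rim's far edge runs (220.5,175.5) to (292.5,175.5). The plunger is at (256,162).

```bash
python3 - <<'E'
from h import *
import pickle
c=pickle.load(open('w5.pkl','rb'))
R=np.array([[-.94,.34],[.34,.94]]).T; t=np.array([.5495,-.0279])
f=lambda u,v,z:(R@(onz(c,140+u/2,60+v/2,z)[:2]-t)*1000).round(2)
print('plate top',f(141,302,.0946),f(323,302,.0946),'bottom',f(147,291,.0846),f(321,291,.0846))
print('recess',f(161,231,.022),f(305,231,.022),'block',f(115,87,.022),f(352,88,.022),'plunger',f(232,204,.027),'screws',f(144,114,.022),f(322,116,.022))
print('dowel',f(232.5,157,.042))
E
```

```text
plate top [ 22.06 -21.81] [22.15 22.8 ] bottom [ 21.64 -21.65] [21.74 23.69]
recess [ 23.72 -24.72] [23.83 26.47] block [ 72.8  -38.62] [72.63 40.46] plunger [34.35  0.5 ] screws [ 64.08 -29.27] [63.54 30.83]
dowel [51.84  0.61]
```

Mount and recess centres agree in y and differ about 0.5 mm in x. Descending.

Emit:
move_arm --plan "-0.02 0 0.6 0 -1;0 0 0.8 0 -1;0 0 0.6 0 -1;0 0 0.3 0 -1;0 0 0.1 0 -1;0 0 0 0 -1"

```text
time_s: 7.73
position: [0.5501, -0.028, 0.2118]
tool_rot: [[-0.94, 0.341, -0.001], [0.341, 0.94, 0.0], [0.001, -0.0, -1.0]]
contact_force: [0.1, -0.5, -0.8]
gripper_width: 0.194
finger_force: 59.2
```

Emit:
move_arm --plan "0 0 0.08 0 -1;0 0 0.08 0 -1;0 0 0.08 0 -1;0 0 0 0 -1"

```text
time_s: 8.07
position: [0.5505, -0.0273, 0.2064]
tool_rot: [[-0.941, 0.34, 0.0], [0.34, 0.941, -0.0], [-0.0, 0.0, -1.0]]
contact_force: [-0.1, -0.1, -1.3]
gripper_width: 0.197
finger_force: 59.2
```

It has entered the recess without contact. Pressing on.

Emit:
move_arm --plan "0 0 0.1 0 -1;0 0 0.1 0 -1;0 0 0.08 0 -1;0 0 0 0 -1;0 0 0 0 -1"

```text
time_s: 8.48
position: [0.5505, -0.0273, 0.1993]
tool_rot: [[-0.94, 0.34, 0.0], [0.34, 0.94, -0.0], [-0.0, 0.0, -1.0]]
contact_force: [0.1, 1.0, 1.1]
gripper_width: 0.196
finger_force: 59.4
```

Emit:
move_arm --plan "0 0 0.06 0 -1;0 0 0.06 0 -1;0 0 0 0 -1"

```text
time_s: 8.73
position: [0.5508, -0.0273, 0.1992]
tool_rot: [[-0.941, 0.339, -0.001], [0.339, 0.941, -0.0], [0.001, -0.0, -1.0]]
contact_force: [-13.6, 1.8, 26.3]
gripper_width: 0.192
finger_force: 62.8
```

Home: z stopped exactly at 0.1992, 12 mm above the pick height, under 26 N. Easing off, releasing and rising, then going to the cover.

Emit:
move_arm --plan "0 0 -0.11 0 -1;0 0 0 0 -0.1;0 0 0 0 -0.1;0 0 0 0 -0.1;0 0 -0.2 0 -0.1;0 0 -0.8 0 -0.1;0 0 -1 0 0;0 0 -1 0 0;0 0 -1 0 0;0 0 -1 0 0"

```text
time_s: 9.57
position: [0.5502, -0.0273, 0.325]
tool_rot: [[-0.94, 0.34, -0.001], [0.34, 0.94, 0.0], [0.001, -0.0, -1.0]]
contact_force: [-0.3, 0.2, -0.3]
gripper_width: 0.501
finger_force: 0.0
```

```bash
python3 - <<'E'
from h import *
import pickle
c=snap('wrist');pickle.dump(c,open('w6.pkl','wb'))
im=cv2.cvtColor(c['color'],cv2.COLOR_RGB2BGR)
cv2.imwrite('pics/w6.png',cv2.resize(im[90:290,140:380],(720,600),interpolation=cv2.INTER_CUBIC))
s=get_state();print(s['time_s'],s['position'],s['contact_force'],s['gripper_width'])
E
```

```text
9.6167 [ 0.55210778 -0.02759026  0.33096952] [ 2.70191507 -0.69197366  4.05653704] 0.5034228326696201
```

View pics/w6.png

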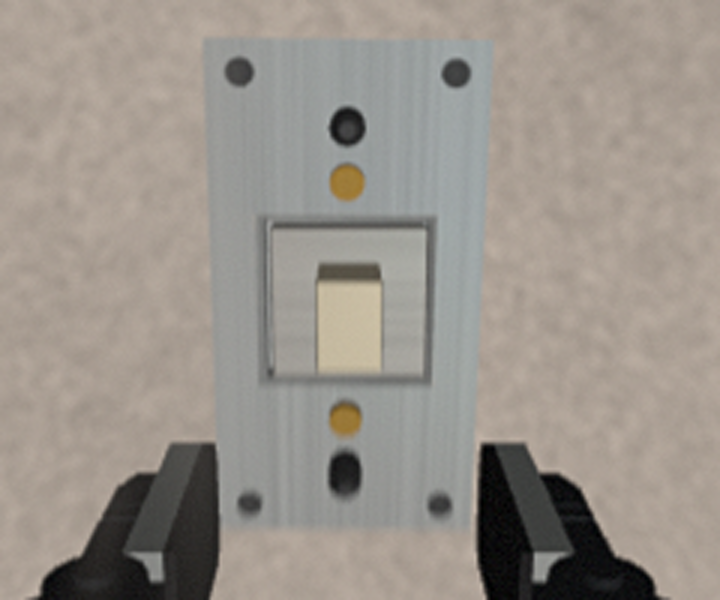

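The mount sits flush and evenly in the recess, with calcite at (350,325) of the crop and plungers at (347,182) and (345,418). Going to the cover.

Emit:
move_arm --plan "0.4 0.5 0 0 1;0.66 0.97 0 0 1;0.66 0.97 0 0 1;0.66 0.97 0 0 1;0.66 0.97 0 0 1;0.66 0.97 0 0 1;0.66 0.97 0 0 1;0.66 0.97 0 0 1;0.66 0.97 0 0 1;0.66 0.97 0 0 1"

```text
time_s: 10.45
position: [0.4792, 0.2449, 0.3239]
tool_rot: [[-0.94, 0.34, -0.0], [0.34, 0.94, -0.0], [0.0, -0.0, -1.0]]
contact_force: [0.6, 0.2, 1.7]
gripper_width: 0.996
finger_force: 0.0
```

Emit:
move_arm --plan "0.66 0.97 0 0 1;0.46 0.72 0 0 1;0 0 0 0.036 0;0 0 0 0.036 0;0 0 0 0.036 0;0 0 0 0.036 0;0 0 0 0.036 0;0 0 0 0.036 0;0 0 0 0.036 0;0 0 0 0.036 0"

```text
time_s: 11.28
position: [0.4678, 0.2928, 0.3237]
tool_rot: [[-0.309, 0.951, -0.0], [0.951, 0.309, -0.0], [-0.0, -0.0, -1.0]]
contact_force: [0.0, -0.6, 0.1]
gripper_width: 0.501
finger_force: 0.0
```

Emit:
move_arm --plan "0 0 0.5 0.031 0;0 0 0.5 0 0;0 0 0 0 0;0 0 0 0 0"

```text
time_s: 11.62
position: [0.4672, 0.2925, 0.2975]
tool_rot: [[-0.223, 0.975, -0.003], [0.975, 0.223, -0.001], [-0.001, -0.003, -1.0]]
contact_force: [-0.4, -0.0, 1.4]
gripper_width: 0.496
finger_force: 0.0
```

```bash
python3 - <<'E'
from h import *
import pickle
c=snap('wrist');pickle.dump(c,open('w7.pkl','wb'))
im=cv2.cvtColor(c['color'],cv2.COLOR_RGB2BGR);cv2.imwrite('pics/w7.png',im)
s=get_state();print(s['time_s'],s['position'],s['tool_rot'].round(3).tolist(),s['contact_force'],s['gripper_width'])
h=cv2.cvtColor(c['color'],cv2.COLOR_RGB2HSV);g=h[...,2]
for p in((0.4675,0.2937,.012),(.4675,.2937,.056)):print(proj(c,p))
# dark handle mask
m=cv2.inRange(h,(0,0,0),(180,255,75));m[250:]=0
n,_,st,ce=cv2.connectedComponentsWithStats(m)
for i in range(1,n):
    if st[i][4]>100:print(st[i],ce[i].round(1))
c=pickle.load(open('w6.pkl','rb'));h=cv2.cvtColor(c['color'],cv2.COLOR_RGB2HSV)
m=cv2.inRange(h,(12,110,90),(28,255,255));m[:100]=0
n,_,st,ce=cv2.connectedComponentsWithStats(m)
Q=[onz(c,*ce[i],.027) for i in range(1,n) if st[i][4]>20];print('base',Q,np.mean(Q,0),np.degrees(np.arctan2(*(Q[1]-Q[0])[1::-1])))
for y in(127,462):print(onz(c,140+346/3,90+y/3,.042))
E
```

```text
11.6667 [0.46758781 0.29271532 0.29836649] [[-0.222, 0.975, -0.001], [0.975, 0.222, -0.001], [-0.0, -0.001, -1.0]] [ 0.05650798  0.54400327 -0.51978938] 0.4967169415354786
(np.float64(257.95101191429967), np.float64(191.5187258418789))
(np.float64(258.22969644198156), np.float64(208.22696220095355))
[326   0  31  92 331] [340.7  44.1]
[ 28   4  95 193 910] [ 76.9 114.3]
[ 59  45  12  18 119] [63.8 52.4]
[  0  70  34  65 600] [ 13.7 101.9]
[ 20 125  52  26 612] [ 47.  139.1]
[ 248  153   23   97 1867] [258.7 200.9]
[300 238  28  12 201] [309.2 244.5]
base [array([ 0.51766248, -0.01598678,  0.027     ]), array([ 0.58537598, -0.04086827,  0.027     ])] [ 0.55151923 -0.02842752  0.027     ] -20.175981758076592
[ 0.50230573 -0.01022292  0.042     ]
[ 0.59269036 -0.04286181  0.042     ]
```

```bash
python3 - <<'E'
from h import *
import pickle
R=np.array([[-.222,.975],[.975,.222]]).T; 
def tf(p,t):return (R@(np.array(p)[:2]-t)*1000).round(1)
c=pickle.load(open('w7.pkl','rb'));t=np.array([.4676,.2927])
h=cv2.cvtColor(cv2.GaussianBlur(c['color'],(5,5),0),cv2.COLOR_RGB2HSV)
for y in range(110,300,20): print(y,''.join('#' if v<24 else '.' for v in h[y,160:360:3,1]))
m=cv2.inRange(h,(0,0,90),(180,24,255));m[:60]=0
n,l,st,ce=cv2.connectedComponentsWithStats(m)
for i in range(1,n):
    if st[i][4]>600:
        k=max(cv2.findContours((l==i).astype(np.uint8),0,1)[0],key=cv2.contourArea);b=cv2.boxPoints(cv2.minAreaRect(k))
        P=[onz(c,u,v,.012) for u,v in b];print(st[i],b.round(0).tolist(),[tf(p,t).tolist() for p in P],tf(np.mean(P,0),t))
d=cv2.inRange(h,(0,0,0),(180,255,75))
for y in range(150,290,10):
    x=np.where(d[y,230:290])[0]+230
    if len(x):print(y,x.min(),x.max(),end=' | ')
E
```

```text
110 ...................................................................
130 ...................................................................
150 .............................#.#.#.#########################.......
170 ......###################.....#######....####################......
190 ......#####....##########.....#######....##########.....####.......
210 .......###################....#######....###################.......
230 ........###################################################........
250 ..........#####...............######............########...........
270 ....##.#####...................................############.#......
290 ###..########....................................####....##..#....#
[  175   150   168    90 10215] [[175.0, 150.0], [342.0, 150.0], [342.0, 239.0], [175.0, 239.0]] [[35.7, -67.2], [36.0, 68.0], [-42.1, 74.1], [-42.5, -72.7]] [-3.2  0.5]
[492 173  20  56 817] [[492.0, 173.0], [511.0, 173.0], [511.0, 228.0], [492.0, 228.0]] [[17.2, 193.0], [17.3, 208.6], [-31.4, 219.8], [-31.4, 203.4]] [ -7.1 206.2]
160 250 267 | 170 250 267 | 180 250 267 | 190 250 267 | 200 250 267 | 210 250 267 | 220 250 267 | 230 250 267 | 240 250 267 | 250 250 267 |
```

The bar is exactly aligned with the tool (columns 250–267 in all rows) and the cover centre is about 1 mm toward +x. Descending to grip the bar.

Emit:
move_arm --plan "0.036 0 0.6 0 0;0 0 0.9 0 0;0 0 0.9 0 0;0 0 0.8 0 0;0 0 0.4 0 0;0 0 0 0 0;0 0 0 0 0"

```text
time_s: 12.25
position: [0.4678, 0.2938, 0.2093]
tool_rot: [[-0.221, 0.975, -0.0], [0.975, 0.221, -0.0], [-0.0, -0.0, -1.0]]
contact_force: [0.0, -0.9, -0.1]
gripper_width: 0.498
finger_force: 0.0
```

Emit:
move_arm --plan "0 0 0 0 -1;0 0 0 0 -1;0 0 0 0 -1;0 0 0 0 -1;0 0 0 0 -1;0 0 0 0 -1;0 0 0 0 -1"

```text
time_s: 12.83
position: [0.4685, 0.2941, 0.2108]
tool_rot: [[-0.22, 0.975, 0.003], [0.975, 0.22, 0.001], [0.001, 0.003, -1.0]]
contact_force: [-0.6, -0.7, 6.8]
gripper_width: 0.153
finger_force: 59.6
```

Emit:
move_arm --plan "0 0 -0.3 0 -1;0 0 -0.6 0 -1;0 0 -0.9 0.036 -1;0 0 -0.9 0.037 -1;0 0 -0.6 0.036 -1;0 0 -0.3 0.036 -1;0 0 0 0.037 -1;0 0 0 0 -1;0 0 0 0 -1"

```text
time_s: 13.58
position: [0.4672, 0.2935, 0.2988]
tool_rot: [[0.34, 0.941, -0.001], [0.941, -0.34, -0.0], [-0.001, -0.001, -1.0]]
contact_force: [0.3, -0.3, -2.5]
gripper_width: 0.154
finger_force: 58.7
```

Emit:
move_arm --plan "-0.5 0.34 0 0 -1;-0.9 0.62 0 0 -1;-0.9 0.62 0 0 -1;-0.9 0.62 0 0 -1;-0.9 0.62 0 0 -1;-0.9 0.62 0 0 -1;-0.9 0.62 0 0 -1;-0.9 0.62 0 0 -1;-0.9 0.62 0 0 -1;-0.9 0.62 0 0 -1"

```text
time_s: 14.42
position: [0.5326, 0.0397, 0.2982]
tool_rot: [[0.339, 0.941, -0.002], [0.941, -0.339, 0.0], [-0.0, -0.002, -1.0]]
contact_force: [0.8, 0.3, -3.2]
gripper_width: 0.153
finger_force: 58.8
```

Emit:
move_arm --plan "-0.9 0.62 0 0 -1;-0.9 0.62 0 0 -1;-0.56 0.38 0 0 -1;0 0 0 0 -1;0 0 0 0 -1;0 0 0 0 -1"

```text
time_s: 14.92
position: [0.5503, -0.0279, 0.2982]
tool_rot: [[0.341, 0.94, -0.002], [0.94, -0.341, 0.001], [0.0, -0.002, -1.0]]
contact_force: [-0.0, -0.3, -2.8]
gripper_width: 0.148
finger_force: 58.8
```

```bash
python3 - <<'E'
from h import *
import pickle
D={n:snap(n) for n in('wrist','side','top')};pickle.dump(D,open('w8.pkl','wb'))
im=[cv2.cvtColor(D[n]['color'],cv2.COLOR_RGB2BGR) for n in D]
a=im[0]; a=cv2.resize(a[30:380,130:390],(446,600),interpolation=cv2.INTER_CUBIC)
u,v=map(int,proj(D['side'],(.5513,-.028,.05)));b=cv2.resize(im[1][v-60:v+60,u-35:u+35],(350,600),interpolation=cv2.INTER_CUBIC)
cv2.imwrite('pics/w8.png',np.hstack([a,b]));print(u,v)
s=get_state();print(s['time_s'],s['position'],s['tool_rot'].round(4).tolist(),s['contact_force'],s['ft_torque'],s['gripper_width'])
E
```

```text
271 222
15.0667 [ 0.55042229 -0.02729684  0.29867026] [[0.3409, 0.9401, -0.0007], [0.9401, -0.3409, 0.0004], [0.0001, -0.0008, -1.0]] [ 0.40525772  1.21418232 -2.5481138 ] [-0.00640011 -0.01780424 -0.00943124] 0.15414687443096559
```

View pics/w8.png

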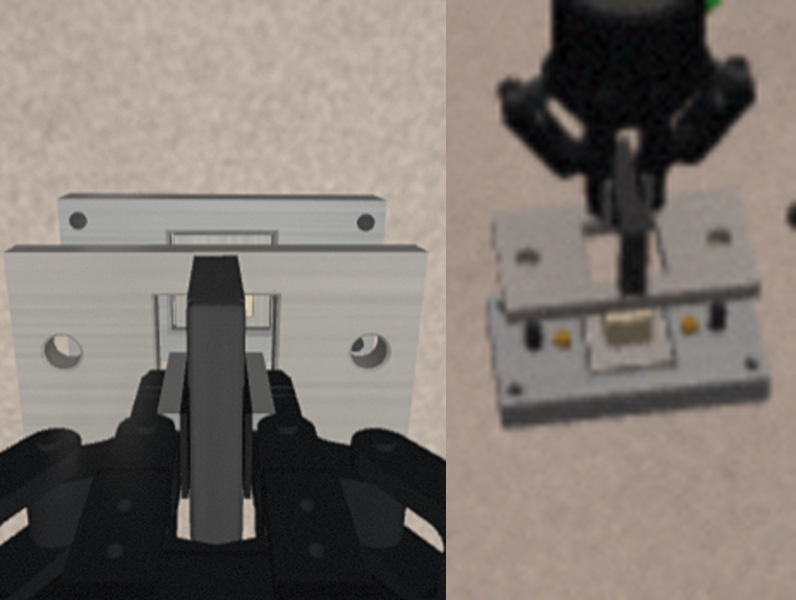

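The cover is held level over the base. In the crop its holes are at (63,351) and (369,350), and its front top corners at (6,250) and (427,252). The base's front corners are (59,199) and (386,200), its screws (78,221) and (366,222).

```bash
python3 - <<'E'
from h import *
import pickle
c=pickle.load(open('w8.pkl','rb'))['wrist']
R=np.array([[.341,.94],[.94,-.341]]).T; t=np.array([.5504,-.0275]);k=446/260
R=np.array([[.341,.94],[.94,-.341]])
f=lambda u,v,z:(R@(onz(c,130+u/k,30+v/k,z)[:2]-t)*1000).round(2)
print('cover holes',f(63,351,.1),f(369,350,.1),'corners',f(6,250,.1),f(427,252,.1))
print('base corners',f(59,199,.022),f(386,200,.022),'screws',f(78,221,.022),f(366,222,.022),'recess',f(169,232,.022),f(277,232,.022))
print('base centre est',(R@(np.array([.5512,-.0281])-t)*1000))
w=pickle.load(open('w6.pkl','rb'));kk=3
for u,v in((239,72),(456,73),(249,503),(440,504)):
    p=onz(w,140+u/3,90+v/3,.022);print('screw w6',f.__name__ and (R@(p[:2]-t)*1000).round(2))
E
```

```text
cover holes [ -1.06 -52.17] [-0.62 50.28] corners [ 33.54 -67.5 ] [32.95 65.97]
base corners [ 39.72 -72.08] [39.31 76.03] screws [ 29.68 -64.19] [29.27 67.77] recess [ 24.59 -22.61] [24.61 27.15]
base centre est [-0.2912  0.9566]
screw w6 [-30.1  -64.48]
screw w6 [ 30.54 -64.31]
screw w6 [-30.96  68.64]
screw w6 [30.   68.89]
```

Relative to the cover, the base lies 2–3 mm toward +y of the tool, and x agrees. Shifting 2.2 mm and descending to just above the dowel tips, then slowly.

Emit:
move_arm --plan "0 0.09 0.4 0 -1;0 0 0.6 0 -1;0 0 0.5 0 -1;0 0 0.2 0 -1;0 0 0 0 -1;0 0 0 0 -1"

```text
time_s: 15.57
position: [0.5527, -0.0289, 0.2559]
tool_rot: [[0.343, 0.94, -0.001], [0.94, -0.343, 0.0], [-0.0, -0.001, -1.0]]
contact_force: [-0.1, -0.6, -2.6]
gripper_width: 0.15
finger_force: 58.8
```

Emit:
move_arm --plan "0 0 0.1 0 -1;0 0 0.1 0 -1;0 0 0 0 -1;0 0 0 0 -1"

```text
time_s: 15.9
position: [0.5529, -0.0291, 0.2516]
tool_rot: [[0.343, 0.939, 0.0], [0.939, -0.343, -0.0], [0.0, 0.0, -1.0]]
contact_force: [0.1, -0.4, -2.7]
gripper_width: 0.15
finger_force: 58.8
```

```bash
python3 - <<'E'
from h import *
import pickle
D={n:snap(n) for n in('wrist',)};pickle.dump(D,open('w9.pkl','wb'))
s=get_state();print(s['time_s'],s['position'],s['tool_rot'].round(4).tolist(),s['contact_force'],s['ft_torque'],s['gripper_width'])
c=D['wrist'];g=cv2.cvtColor(c['color'],cv2.COLOR_RGB2GRAY)
# look into the two holes: ascii of intensity
for x0 in(140,318):
    print(x0)
    for y in range(205,260,3): print(y,' '.join('%3d'%v for v in g[y,x0:x0+60:3]))
E
```

```text
15.95 [ 0.55294703 -0.02914139  0.25171784] [[0.3429, 0.9394, 0.0004], [0.9394, -0.3429, -0.0001], [0.0001, 0.0004, -1.0]] [-0.490234   -0.08693041 -2.53749774] [-0.03583258  0.01529097  0.02390008] 0.15056767229499632
140
205 160 163 162 162 160 160 161 158 160 161 160 159 157 158 159 157 159 158 159 159
208 166 164 165 164 168 167 166 166 168 166 168 165 162 164 165 165 164 165 163 163
211 159 159 160 159 157 159 158 159 158 157 158 158 157 158 158 157 157 159 158 158
214 161 162 162 161 160 162 161 161 161 160 161 159 160 160 159 160 158 161 160 161
217 164 166 165 166 163 164 165 163 164 164 162 162 162 164 163 163 162 163 162 162
220 161 162 162 163 159 161 161 162 161 163 160 161 160 161 161 160 159 161 162 161
223 167 166 167 167 164 167 165 166 166 167 166 164 163 163 163 162 165 164 163 162
226 158 158 159 158 158 158 144 119 152  81 110 158 156 158 157 155 154 156 156 155
229 166 166 164 164 163 155  85 120 156 156 136 140 161 161 161 160 161 161 160 162
232 162 162 163 162 161 143  84  90 161 158 159 159 137 160 159 159 160 158 159 158
235 162 163 162 163 164 143  89  96 1
[... 1618 characters left out ...]
 132 164 161 162 161 163 177
238 163 164 164 163 165 152  92  93  89  83  81  74  97 152 164 164 163 163 166 177
241 165 165 166 165 166 166 121  94  94  91  83  77 139 167 167 166 165 165 168 172
244 165 162 165 165 165 165 162 142 116 111 129 147 164 163 167 166 165 166 171 176
247 164 163 164 165 161 161 163 163 160 161 162 165 163 163 164 163 163 164 174 177
250 166 164 165 167 166 162 163 165 163 164 165 163 163 165 166 167 165 164 178 178
253 160 158 159 159 158 159 158 159 160 161 157 159 159 161 159 158 160 158 177 176
256 160 162 160 160 162 161 160 159 159 161 161 161 162 161 159 161 160 161 170 175
259 164 166 167 162 167 165 164 167 165 166 164 166 165 164 164 164 166 165 177 174
```

```bash
python3 - <<'E'
from h import *
import pickle
c=pickle.load(open('w9.pkl','rb'))['wrist'];g=cv2.cvtColor(c['color'],cv2.COLOR_RGB2GRAY)
for x0 in(152,330):
    print(x0)
    for y in range(221,248): print(y,''.join('%3d'%(v//10) for v in g[y,x0:x0+30]))
E={p:proj(c,p) for p in((.5529,-.0291,.053),)};print(E)
for sgn in(52,-52):
  for x in(0,2):
    p=np.array([.5517,-.0284])+np.array([.94,-.341])*sgn/1000+np.array([.341,.94])*x/1000
    print(sgn,x,np.round(proj(c,(*p,.042)),1),np.round(proj(c,(*(p+[.001,-.0004]),.042)),1))
E
```

```text
152
221  16 16 16 16 16 16 16 16 16 16 16 16 16 16 16 16 16 16 16 16 16 16 16 16 16 16 16 16 16 16
222  16 16 16 16 16 16 16 16 16 16 16 16 16 16 16 16 16 16 16 16 16 16 16 16 16 16 16 16 16 16
223  16 16 16 16 16 16 16 16 16 16 16 16 16 16 16 16 16 16 16 16 16 16 16 16 16 16 16 16 16 16
224  16 16 16 16 16 16 16 16 16 16 15 15 15 14 15 15 15 16 16 16 16 16 16 16 16 16 16 16 16 16
225  15 15 15 15 15 15 15 15 14 13 12 13 13 12 11 12 12 14 14 15 15 15 15 15 15 15 15 15 15 15
226  15 15 15 15 15 15 14 13 11 11 14 15 15 14  8  8  8  9 11 12 14 15 15 15 15 15 15 15 15 15
227  16 16 16 16 15 14 13 11  9 12 15 15 15 15 11  8  7  6  7  8 10 14 15 16 15 15 16 16 16 16
228  16 16 16 16 14 13 10  8  8 12 15 15 15 15 14 13 11 10  8  7  7 11 14 16 16 16 16 16 15 16
229  16 16 16 15 13 11  8  7  8 12 15 15 15 15 15 15 15 14 13 13 12 14 13 14 16 16 16 16 16 16
230  16 16 15 14 12  9  7  8  8 10 15 15 15 15 15 15 15 15 15 15 15 15 14 13 14 15 16 16 16 15
231  16 16 15 13 10  8  8  8  8  9 13 15 15 15 15 15 15 15 15 15 15 15 15 14 13 14 16 15 15 15
232  16 15 14 14  9  8  8  8  9  9 11 15 16 16 15 1
[... 3563 characters left out ...]
243  16 16 16 16 16 16 15 14 12 10  9  9  9  9  9  8  8  8  8 10 12 14 14 15 16 16 16 16 16 16
244  16 16 16 16 16 16 16 15 15 14 13 12 11 10 10 11 11 12 12 13 14 14 14 16 16 16 16 16 16 16
245  16 16 16 16 16 16 16 16 16 15 15 15 14 14 14 14 14 14 14 15 15 15 16 16 16 16 16 16 16 16
246  16 16 16 16 16 16 16 16 16 16 16 15 15 15 15 15 15 15 15 15 16 16 16 16 16 16 16 16 16 16
247  16 16 16 16 16 16 16 16 16 16 16 16 16 16 15 16 16 15 16 16 16 16 16 16 16 16 16 16 16 16
{(0.5529, -0.0291, 0.053): (np.float64(256.6609747102353), np.float64(233.22924034590582))}
52 0 [339.7 225.6] [341.5 225.6]
52 2 [340.  222.5] [341.8 222.6]
-52 0 [168.9 225.9] [170.7 225.9]
-52 2 [168.7 222.8] [170.4 222.8]
```

Through the holes, the dark dowel tips show at the upper inner rims, about (169,225) and (340,225). That puts the dowels roughly 1–2 mm to +x and 0.8 mm to −y of the hole centres. Correcting and rechecking.

Emit:
move_arm --plan "0.05 -0.03 0 0 -1;0 0 0 0 -1;0 0 0 0 -1"

```text
time_s: 16.2
position: [0.5526, -0.0276, 0.2516]
tool_rot: [[0.343, 0.939, 0.0], [0.939, -0.343, -0.0], [0.0, 0.0, -1.0]]
contact_force: [-0.8, 1.0, -2.0]
gripper_width: 0.148
finger_force: 58.8
```

```bash
python3 - <<'E'
from h import *
c=snap('wrist');g=cv2.cvtColor(c['color'],cv2.COLOR_RGB2GRAY)
s=get_state();print(s['time_s'],s['position'],s['contact_force'],s['ft_torque'])
for x0 in(152,330):
    print(x0)
    for y in range(222,247): print(y,''.join('%3d'%(v//10) for v in g[y,x0:x0+30]))
E
```

```text
16.25 [ 0.55258515 -0.02763534  0.25156174] [ 0.61897212 -0.19342232 -3.6411853 ] [-0.0266826  -0.0286974   0.01608746]
152
222  16 16 16 16 16 16 16 16 16 16 16 16 16 16 16 16 16 16 16 16 16 16 16 16 16 16 16 16 16 16
223  16 16 16 16 16 16 16 16 16 16 16 16 16 16 16 16 16 16 16 16 16 16 16 16 16 16 16 16 16 16
224  16 16 16 16 16 16 16 16 16 16 15 15 15 15 15 15 15 16 16 16 16 16 16 16 16 16 16 16 16 16
225  15 15 15 15 15 15 15 14 14 13 13 13 14 13 11 12 12 14 14 15 16 15 15 15 15 15 15 15 15 15
226  15 15 15 15 15 15 14 13 11 12 14 15 15 15  9  8  8  9 10 12 14 16 15 15 15 15 15 15 15 15
227  16 16 16 16 15 14 13 11  8 13 15 16 15 15 10  6  6  7  7  9 11 14 16 16 15 15 16 16 16 16
228  16 16 16 16 14 13 10  8  8 12 15 15 15 15 13 10  7  6  7  7  8 11 14 16 16 16 16 15 16 16
229  16 16 16 15 13 11  8  7  8 12 15 15 15 15 15 14 10  7  7  7  7  8 10 14 16 16 16 16 16 16
230  16 16 16 14 12  9  8  7  8 10 15 15 15 15 15 15 14 12 11  8  7  6  8 11 14 15 16 16 16 16
231  16 16 14 13 10  7  8  8  8  9 13 15 15 15 15 15 15 14 15 14 13 13 13 14 13 14 15 16 15 16
232  16 15 14 14  9  8  8 
[... 3077 characters left out ...]
 8  7  7  7  7  7 12 13 13 16 16 16
240  16 16 16 16 15 13 10  9  9  9  9  9  9  8  8  8  8  8  8  7  7  7  7 10 13 13 14 16 16 16
241  16 16 16 16 15 14 12  9  9  9  9  9  9  9  9  8  8  8  8  7  7  7  9 13 14 14 16 16 16 16
242  16 16 16 16 16 15 14 12  9  9  9  9  9  9  9  9  8  8  8  8  9 11 13 14 14 15 16 16 16 16
243  16 16 16 16 16 16 15 14 13 10  9  9  9  9  8  8  8  8  8 10 13 13 14 14 16 16 16 16 16 16
244  16 16 16 16 16 16 16 16 15 14 13 12 11 10 10 11 11 11 13 13 14 14 14 15 16 16 16 16 16 16
245  16 16 16 16 16 16 16 16 16 16 16 15 14 14 13 14 14 14 14 14 15 15 15 16 16 16 16 16 16 16
246  16 16 16 16 16 16 16 16 16 16 16 15 15 15 15 15 15 15 15 15 16 16 16 16 16 16 16 16 16 16
```

The dowel tips now sit about centred in both holes: 4.5 and 5 px outer gaps, and 6 px to the near edge where 6.3 is expected. Lowering gently.

Emit:
move_arm --plan "0 0 0.08 0 -1;0 0 0.08 0 -1;0 0 0 0 -1"

```text
time_s: 16.5
position: [0.5523, -0.0276, 0.2469]
tool_rot: [[0.343, 0.939, -0.001], [0.939, -0.343, 0.0], [-0.0, -0.001, -1.0]]
contact_force: [0.8, 0.5, -2.4]
gripper_width: 0.151
finger_force: 58.8
```

Emit:
move_arm --plan "0 0 0.08 0 -1;0 0 0.08 0 -1;0 0 0 0 -1"

```text
time_s: 16.75
position: [0.5524, -0.0276, 0.2429]
tool_rot: [[0.343, 0.939, -0.001], [0.939, -0.343, 0.0], [-0.0, -0.001, -1.0]]
contact_force: [1.1, 0.3, -3.4]
gripper_width: 0.155
finger_force: 58.8
```

Emit:
move_arm --plan "0 0 0.08 0 -1;0 0 0.08 0 -1;0 0 0 0 -1"

```text
time_s: 17.0
position: [0.5524, -0.0276, 0.2389]
tool_rot: [[0.343, 0.939, -0.001], [0.939, -0.343, 0.0], [-0.0, -0.001, -1.0]]
contact_force: [0.2, 0.1, -3.4]
gripper_width: 0.153
finger_force: 58.8
```

Emit:
move_arm --plan "0 0 0.08 0 -1;0 0 0.08 0 -1;0 0 0 0 -1"

```text
time_s: 17.25
position: [0.5527, -0.0277, 0.2358]
tool_rot: [[0.343, 0.939, 0.0], [0.939, -0.343, -0.0], [0.0, 0.0, -1.0]]
contact_force: [-2.7, 0.2, 3.4]
gripper_width: 0.15
finger_force: 59.7
```

Emit:
move_arm --plan "0 0 0.06 0 -1;0 0 0 0 -1"

```text
time_s: 17.42
position: [0.5527, -0.0277, 0.2344]
tool_rot: [[0.343, 0.939, 0.001], [0.939, -0.343, -0.0], [0.0, 0.001, -1.0]]
contact_force: [-3.1, 0.3, 5.9]
gripper_width: 0.149
finger_force: 59.9
```

Emit:
move_arm --plan "0 0 0.06 0 -1;0 0 0 0 -1"

```text
time_s: 17.58
position: [0.5528, -0.0276, 0.233]
tool_rot: [[0.343, 0.939, 0.001], [0.939, -0.343, -0.0], [0.0, 0.001, -1.0]]
contact_force: [-3.6, 1.3, 6.7]
gripper_width: 0.15
finger_force: 60.1
```

Emit:
move_arm --plan "0 0 0.06 0 -1;0 0 0 0 -1"

```text
time_s: 17.75
position: [0.5528, -0.0277, 0.2328]
tool_rot: [[0.343, 0.939, 0.0], [0.939, -0.343, -0.0], [-0.0, 0.0, -1.0]]
contact_force: [-7.9, 1.2, 16.2]
gripper_width: 0.151
finger_force: 61.4
```

Emit:
move_arm --plan "0 0 0.04 0 -1;0 0 0 0 -1;0 0 0 0 -1"

```text
time_s: 18.0
position: [0.5528, -0.0277, 0.2327]
tool_rot: [[0.343, 0.939, -0.0], [0.939, -0.343, -0.0], [-0.0, 0.0, -1.0]]
contact_force: [-13.3, 2.0, 23.0]
gripper_width: 0.152
finger_force: 62.3
```

Hard stop at z 0.2327, where 0.2325 was expected. It holds 23 N, well above the roughly 8 N needed. A last check that it holds, then handing in.

Emit:
move_arm --plan "0 0 0 0 -1;0 0 0 0 -1;0 0 0 0 -1;0 0 0 0 -1;0 0 0 0 -1;0 0 0 0 -1"

```text
time_s: 18.5
position: [0.5528, -0.0276, 0.2327]
tool_rot: [[0.343, 0.94, 0.0], [0.94, -0.343, -0.0], [-0.0, 0.0, -1.0]]
contact_force: [-11.6, 2.1, 22.6]
gripper_width: 0.153
finger_force: 62.3
```

```bash
python3 - <<'E'
from h import *
s=get_state();print(s['time_s'],s['position'],s['tool_rot'].round(4).tolist(),s['contact_force'],s['finger_force'])
if s['contact_force'][2]>14 and abs(s['position'][2]-.2325)<.001: print(job_done())
E
```

```text
18.5 [ 0.5528379  -0.02764904  0.23272258] [[0.3425, 0.9395, 0.0], [0.9395, -0.3425, -0.0002], [-0.0002, 0.0001, -1.0]] [-11.61544348   2.14144503  22.63416534] 62.315876483917236
the job is handed in; nothing more can be done
None
```

The mount is pressed flush into the recess and the cover is fully closed on its dowels, held down with about 23 N; I handed the job in at 18.5 s with the grip kept, and no move touched the bystanders.

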